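# Ease the falling lid of the cuvette case shut

## Robot

A 6-joint arm with a two-finger parallel gripper is mounted at the origin on a cart in front of the work surface, level with it; the furniture and walls round the work are solid. World frame = base frame: x ahead of the robot, y to its left, z up, the work surface at z = 0. Lengths are in mm, angles in rad, forces in N, time in s.
With the tool pointing down it reaches from about 300 to 825 mm from the base axis. Payload 5.4 kg.
Tool frame: the origin (TCP) lies between the finger pads; the fingertips stand arm.tip_reach ahead of it and the grasp point (between the pads) lies 6 mm ahead of it (arm.tip_reach is the distance from the TCP to the fingertips, in mm); z points along the fingers, y is the direction in which the jaws open and shut (so a half turn about z gives the same grasp; the last joint's range is limited). The gripper opens to 92 mm and grips with 3 to 60 N. Pads are 20 mm wide; open, the fingers measure 128 mm over their backs; the gripper's body (75 mm by 189 mm) begins 69 mm behind the grasp point.
Start: joints at [-1.376, 0.158, 1.597, -0, 1.386, -0.21], TCP at [226.43, -528.522, 239.601] pointing down, gripper open.
Joint ranges: [-2.91, 2.91], [-0.94, 2.29], [0.18, 2.7], [-1.29, 4.43], [0.17, 2.64], [-3, 3]. Speed limits (rad/s): [2.57, 2.57, 3.14, 3.14, 3.14, 3.14].

## Interface

Orientations are given as a unit quaternion [w, x, y, z].
In Python, from rig import sensors, vision, workorder, arm gives the robot as it stands.
- The arm moves only by the tool servo_tool, never from a script. Its argument "motion" is a list of rows, each a list of 5 numbers: the shift along the tool's x, y, z in mm, then the turn about the tool's z in rad, then the opening, from 0 (shut) to 1 (fully open). A call has exactly 8 rows; each row shifts and turns the commanded pose from where the row before left it, along the tool's axes as they then stand; what a row does not reach is not made up. A row lasts 1/10 s, in which the tool goes at most 50 mm and 8.59 degrees, less where a joint would pass 70% of its speed; a pose out of reach is approached as far as the arm can. A call is refused whole if a number of a shift passes 50 or a number of a turn 0.15, either way. A call with a gripper value outside its range is refused whole. The fingers move at their own pace and stop on an object; "newtons" is the grip in N (left out, the last holds). Time passes only in rows, so rows that do not move let the fingers close, or fill a call up. It gives the time, the measured TCP pose, the force and the opening at its end, in the units of the state.
- sensors.sense(): the state, without advancing time (a new reading comes with each control period).
- vision.capture(name): name is "side" or "top"; returns a dict with "img" (420x560x3 uint8, red, green, blue), "fovy" (degrees; the focal length in pixels is half the picture's height over the tangent of half this angle, whatever the lens; pixels are square), "cx", "cy" (the principal point, pixels), "rvec" (rotation vector, rad) and "tvec" (3), from world to camera coordinates, as OpenCV has them. Camera axes: x right, y down, z forward; pixel columns grow to the right and rows downward; lengths in mm; the calibration is good to about 2 mm. A picture is of the moment at which its call begins. There is no depth.
- workorder.close_job(): hands the job in, once; it reports no verdict.
Trained networks look in the newest picture that a camera, given by its name, has taken for a name from the list of things; names that differ only in an ending like _2 or _b are one class to them, and where a whole thing is asked for, a point or a joint stands for the part that bears it (a point fixed in the world has none). Each returns a list of dicts, best first, with "conf" (0 to 1); they miss things now and then, are a little off and sometimes report something else, mostly with a low value. They report only what shows in the picture. A call takes as long as a camera call.
- vision.regions_of(camera, query): "mask" (420x560 bool, what is visible of it) and "extent" ([left, top, right, bottom] in pixels, round what is visible of it).
The state is a dict: "time": time; "q": joint angles; "dq": joint speeds; "joint_efforts": joint torques, N m; "eef_pos": TCP position; "eef_rot": TCP orientation; "ft_force": force on the tool from outside, world axes, zero at the start; "wrist_torque": the same for the moment, N m; "opening": opening from 0.0 (shut) to 1.0 (fully open).
Only numpy, scipy, OpenCV 4.12 (cv2) and the standard library are available. Lean on these libraries where they do the work, as an engineer would, in place of code of your own. Each camera call takes 0.05 s, during which the arm holds its last target. There are 200 camera calls.

## Task

Shut the lid of the open grey case of glass cuvettes without letting it slam: with a finger, tip the leaning lid forward until it begins to fall, catch it from below on the fingers well before it is down, and let it down slowly until it lies fully shut. Only touch the lid, never grip it or press hard, leave the case and everything else where they stand, and finish clear of everything.

Things in the scene. Friction and masses are not known exactly. Their poses are not given: they have to be found in the camera images.
- case: the grey storage case of glass cuvettes, an open box 140 mm deep (its x), 130 mm wide (its y), 70 mm tall, walls 6 mm, 2.5 kg, standing unfastened on the bench. Origin at the centre of its underside; its x axis points from the front to the hinge side (away from the robot, yaw -0.4 to 0.5 rad, so the lid falls roughly towards the robot), z up. Inside is foam at 40 mm with capped cuvettes standing up to 62 mm, all below the rim
- lid_panel: the flat metal lid, 130 mm wide (y), 168 mm from hinge to free edge, 7 mm thick, about 0.18 kg (0.15 to 0.22). Origin on the hinge axis; its -x axis points along the lid to the free edge, its z axis is the outward normal (up when shut); the inner face lies in its z = 0 plane, the outer face at z = 7 mm. Shut, it covers the case and its last 28 mm stick out freely beyond the case's front wall as a lip
- case_lid (a joint): lid angle in rad: 0 shut, 1.57 upright, stop at 1.8 leaning back. Starts at 1.62 to 1.78, leaning back, and stays or settles to the stop. Slightly stiff (friction 0.02 N m, damping 0.17 N m s/rad; 0.05 N m moves it): stands alone down to about 1.44, then falls, slowly at first: from 1.3 it takes 2.5 to 4 s and lands at 0.55 to 0.95 rad/s, too hard for the cuvettes
- lid_edge (a point): middle of the lid's free edge, at its inner (lower when shut) face, 168 mm from the hinge axis
- lid_hinge (a point): middle of the hinge axis, at the top of the case's rear wall, 70 mm above the bench; the axis runs along the case's y
- vial_green: small glass vial with a white screw cap, 45 mm across, 79 mm tall, standing beside the case's -y side (right as the robot sees it); origin at the centre of its underside; a bystander
- sample_pot_0: white sample pot with a white lid, 49 mm across, 59 mm tall, standing beside the case's +y side (left); origin at the centre of its underside; a bystander
- weight_1: small metal calibration weight with a knob, 31 mm across, 44 mm tall; origin at the centre of its underside; a bystander
- cuvette_box: small white carton, 76 x 51 x 42 mm; origin at the centre of its underside; a bystander
- timer: low white three-button timer, 63 x 63 x 20 mm; origin at the centre of its underside; a bystander
- tape_roll: roll of masking tape lying flat, 103 mm across, 19 mm tall; origin at the centre of its underside; a bystander

How it is judged:
By the outcome, as a careful person would: the job done as asked, in the order asked, and still so for the second after the job is handed in, with the robot touching nothing.
It also fails if it takes over 64 s, if anything falls off the work surface, if the arm or the gripper's body presses on something with over 40 N, if the wrist force passes 120 N, or if a joint passes its speed limit or range.

## Working session

There is one attempt and no reset: what is moved stays moved. The work goes in short steps, Python scripts to look and compute and a tool call to move; the robot and the scene stay as the last step left them, time stands still between calls to the robot, and variables do not carry over. Pictures are saved under pics/ and viewed, about 8 in all and at most 12, crops included, and the job is handed in when it is done.

Besides the shell and the picture viewer there is one more tool, called after "Emit:" in YAML: its name, and indented under it one key for each argument. servo_tool: Moves the arm, as the interface text tells. Its arguments: {"type":"object","properties":{"motion":{"type":"array","items":{"type":"array","items":{"type":"number"}}},"newtons":{"type":"number"}},"required":["motion"]}

```bash
ls; mkdir -p pics
cat > h.py <<'E'
import numpy as np, cv2
from rig import sensors, vision, workorder, arm
def cam(n):
    c=vision.capture(n); h=c["img"].shape[0]; f=h/2/np.tan(np.radians(c["fovy"])/2)
    c["K"]=np.array([[f,0,c["cx"]],[0,f,c["cy"]],[0,0,1]]); c["R"]=cv2.Rodrigues(np.array(c["rvec"],float))[0]; c["t"]=np.array(c["tvec"],float).ravel(); return c
def proj(c,P): return cv2.projectPoints(np.array(P,float).reshape(-1,3),np.array(c["rvec"],float),c["t"],c["K"],None)[0].reshape(-1,2)
def atz(c,uv,z):
    C=-c["R"].T@c["t"]; d=c["R"].T@np.linalg.solve(c["K"],[*uv,1.]); return C+d*(z-C[2])/d[2]
def save(c,n): cv2.imwrite("pics/"+n,c["img"][:,:,::-1])
E
python3 - <<'E'
from h import *
print(sensors.sense(), arm.tip_reach)
for n in("side","top"):
    c=cam(n); save(c,n+"0.png"); print(n,c["fovy"],-c["R"].T@c["t"])
    for q in("case","lid_panel","vial_green","sample_pot_0","weight_1","cuvette_box","timer","tape_roll"):
        for r in vision.regions_of(n,q)[:1]: print(q,round(r["conf"],2),r["extent"],[np.round(v) for v in np.argwhere(r["mask"]).mean(0)[::-1]])
E
```

```text
pics
{'time': 0.0, 'q': array([-1.37609941e+00,  1.59059000e-01,  1.59822723e+00, -4.21783633e-05,
        1.38620691e+00, -2.10124262e-01]), 'dq': array([ 1.49445616e-03, -7.56111018e-04, -8.10430920e-05,  1.08650397e-04,
        1.99133717e-04, -3.80947416e-04]), 'joint_efforts': array([-3.82663702e-04, -3.85561538e+01, -3.22111309e+01,  7.00060395e-02,
        3.77088203e-02, -1.31609618e-04]), 'eef_pos': array([ 226.30635737, -527.95448607,  238.61580528]), 'eef_rot': array([-9.50374974e-04,  9.79583596e-01,  2.01035008e-01, -1.33968125e-05]), 'ft_force': array([ 0.60651393,  0.64072651, -0.22064942]), 'wrist_torque': array([-0.0166356 ,  0.03113382, -0.04615489]), 'opening': 0.9996890449436416} 25.0
side 45.737415434799445 [-250.88020842  385.76615443  835.41366142]
case 0.87 [186.2, 118.9, 288.4, 265.0] [np.float64(234.0), np.float64(194.0)]
lid_panel 0.73 [187.6, 121.7, 255.5, 202.2] [np.float64(222.0), np.float64(160.0)]
vial_green 0.79 [278.7, 182.9, 296.5, 217.6] [np.float64(287.0), np.float64(201.0)]
sample_pot_0 0.56 [187.1, 234.8, 213.2, 273.4] [np.float64(203.0), np.flo
[... 283 characters left out ...]
[423.77087583 197.02137615 990.5058023 ]
case 0.74 [177.6, 123.4, 276.7, 242.4] [np.float64(230.0), np.float64(180.0)]
lid_panel 0.95 [180.3, 121.8, 251.7, 178.6] [np.float64(219.0), np.float64(151.0)]
vial_green 0.74 [274.6, 165.8, 296.9, 189.0] [np.float64(286.0), np.float64(181.0)]
sample_pot_0 0.88 [180.8, 219.1, 204.2, 239.7] [np.float64(193.0), np.float64(229.0)]
weight_1 0.73 [134.0, 247.8, 149.2, 257.5] [np.float64(143.0), np.float64(252.0)]
cuvette_box 0.65 [138.8, 245.5, 149.2, 260.7] [np.float64(143.0), np.float64(252.0)]
timer 0.82 [382.1, 252.2, 410.2, 278.2] [np.float64(397.0), np.float64(265.0)]
tape_roll 0.67 [378.4, 136.8, 423.1, 178.3] [np.float64(400.0), np.float64(155.0)]
```

Run:
```python
import cv2
for n,(a,b,c,d) in {"side":(100,310,120,420),"top":(100,310,120,420)}.items():
    i=cv2.imread(f"pics/{n}0.png")[a:b,c:d]; cv2.imwrite(f"pics/{n}0c.png",cv2.resize(i,None,fx=2.66,fy=2.66,interpolation=cv2.INTER_CUBIC))
```

```text
(no output)
```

View pics/side0c.png

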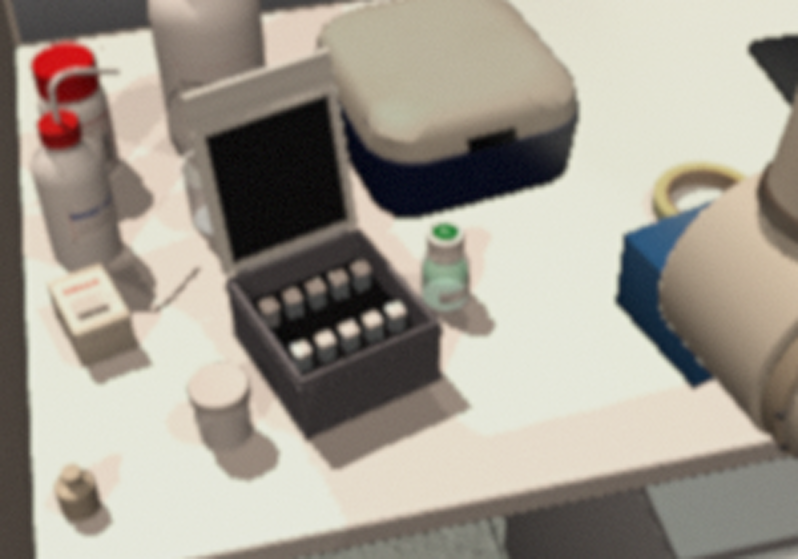

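View pics/top0c.png

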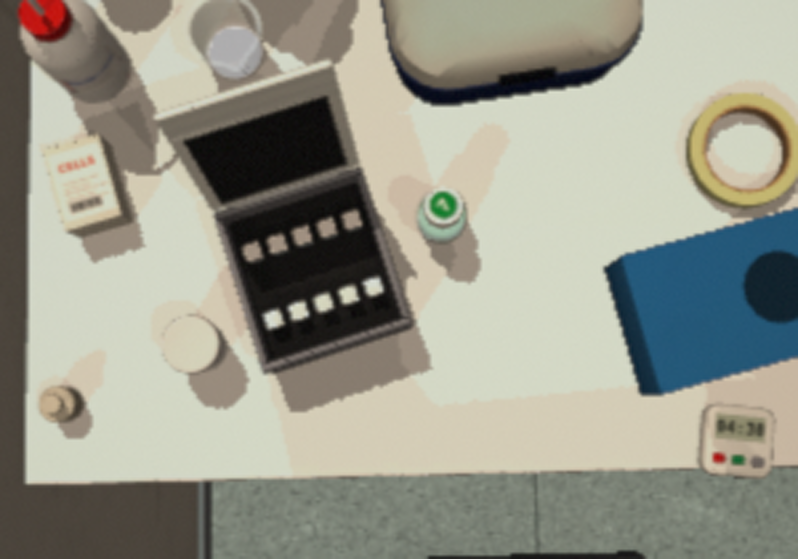

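The side and top views show the open case with its lid leaning back. In the top crop, the rim corners are at (267,370), (411,322), (360,168) and (218,213). A canister stands behind the lid at left-rear, a large box at right-rear, the vial is to the right and the pot to the left. I'll fit the case pose and lid angle from these points.

```bash
cat >> h.py <<'E'
def lidpts(p,a):  # inner-face free-edge corners L,R, world
    x,y,w=p; r=np.array([[np.cos(w),-np.sin(w)],[np.sin(w),np.cos(w)]]); X=70-168*np.cos(a)
    return [[*(r@[X,s*65]+[x,y]),70+168*np.sin(a)] for s in(1,-1)]
def casep(p,pts):
    x,y,w=p; r=np.array([[np.cos(w),-np.sin(w)],[np.sin(w),np.cos(w)]])
    return [[*(r@q[:2]+[x,y]),q[2]] for q in np.array(pts,float)]
RIM=[[-70,65,70],[-70,-65,70],[70,-65,70],[70,65,70]]
E
python3 - <<'E'
from h import *
from scipy.optimize import least_squares as L
cs={n:cam(n) for n in("side","top")}
f=lambda a:np.array(a)/2.66+[120,100]
T=f([[267,370],[411,322],[360,168],[218,213]]); S=f([[301,380],[440,322],[360,232],[230,280]])
S2=f([[313,433]]) # bottom FL side
for c in cs.values(): print([np.round(atz(c,u,70)) for u in (T if c is cs["top"] else S)])
def res(p): 
    P=casep(p,RIM); return np.r_[(proj(cs["top"],P)-T).ravel(),(proj(cs["side"],P)-S).ravel(),(proj(cs["side"],casep(p,[[-70,65,0]]))-S2).ravel()]
r=L(res,[450,250,0.2],loss="soft_l1"); print(r.x,np.round(r.fun.reshape(-1,2),1))
p=r.x
TL=f([[157,118],[331,64]]); SL=f([[186,102],[335,54]])
for a in np.arange(1.5,1.82,.05):
    print(round(a,2),np.round(proj(cs["top"],lidpts(p,a))-TL,1).tolist(),np.round(proj(cs["side"],lidpts(p,a))-SL,1).tolist())
# overlay + objects at z=0 via base pixels; heights of things behind via tops
for n,q in (("vial_green",79),("sample_pot_0",59),("weight_1",44),("cuvette_box",42)):
    m=vision.regions_of("top",n)
    if m: print(n,np.round(atz(cs["top"],np.argwhere(m[0]["mask"]).mean(0)[::-1],q*.8)))
i=cs["top"]["img"][:,:,::-1].copy(); j=cs["side"]["img"][:,:,::-1].copy()
o=np.hstack([i[:300,60:460],j[:300,60:460]]); cv2.imwrite("pics/both.png",o)
E
```

```text
[array([452., 314.,  70.]), array([488., 193.,  70.]), array([613., 233.,  70.]), array([580., 352.,  70.])]
[array([450., 313.,  70.]), array([488., 193.,  70.]), array([619., 233.,  70.]), array([582., 353.,  70.])]
[535.10594529 272.14846828  -5.98429876] [[-0.4  0.6]
 [ 1.6  0.1]
 [ 1.2 -1.1]
 [-1.  -0.2]
 [ 0.3  1.2]
 [ 1.4 -0.1]
 [ 0.1 -2.4]
 [-1.5 -0.7]
 [-2.   3. ]]
1.5 [[8.0, 26.3], [10.4, 24.9]] [[8.5, 8.7], [9.3, 7.4]]
1.55 [[6.6, 21.9], [9.0, 20.6]] [[6.8, 6.4], [7.3, 5.3]]
1.6 [[5.3, 17.6], [7.6, 16.3]] [[5.1, 4.3], [5.4, 3.4]]
1.65 [[4.0, 13.4], [6.2, 12.1]] [[3.4, 2.4], [3.5, 1.6]]
1.7 [[2.7, 9.2], [4.8, 8.1]] [[1.8, 0.7], [1.7, 0.1]]
1.75 [[1.6, 5.2], [3.5, 4.1]] [[0.2, -0.8], [-0.1, -1.2]]
1.8 [[0.4, 1.2], [2.2, 0.3]] [[-1.3, -2.1], [-1.9, -2.4]]
vial_green [579. 167.  63.]
sample_pot_0 [474. 378.  47.]
weight_1 [426. 493.  35.]
cuvette_box [615. 471.  34.]
```

View pics/both.png

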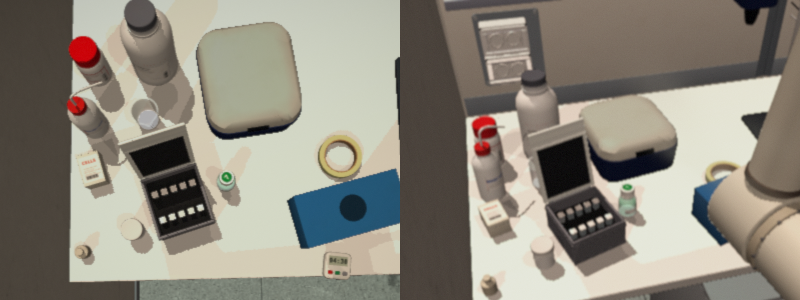

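Run:
```python
from h import *
cs={n:cam(n) for n in("side","top")}
def tri(a,b):
    Ps=[cs[n]["K"]@np.c_[cs[n]["R"],cs[n]["t"]] for n in("top","side")]
    X=cv2.triangulatePoints(Ps[0],Ps[1],np.array(a,float)+[60,0],np.array(b,float)-[340,0]); return np.round((X[:3]/X[3]).ravel())
print("bottle cap",tri([141,14],[533,77]))
print("red cap1",tri([84,50],[484,125]),"red cap2",tri([77,104],[482,147]))
print("box front corner top",tri([210,120],[595,150]),"box base right", tri([205,128],[600,168]))
print("box top back-left",tri([200,45],[583,108]))
print("beaker", tri([147,105],[537,185]), atz(cs["top"],[207,118],0),atz(cs["top"],[207,105],90))
s=sensors.sense(); print(s["ft_force"],s["time"])
```

```text
bottle cap [880. 327. 225.]
red cap1 [861. 467. 120.] red cap2 [732. 473. 145.]
box front corner top [709. 206. 103.] box base right [703. 206.  52.]
box top back-left [865. 213. 128.]
beaker [798. 360. -52.] [747.10426425 351.78262028   0.        ] [747.34915751 337.58151144  90.        ]
[ 0.41553184 -0.16121199  0.7422382 ] 1.3
```

Emit:
servo_tool:
  motion:
    - [0,0,-40,0.106,0]
    - [0,0,-40,0,0]
    - [30,-30,0,0,0]
    - [35,-35,0,0,0]
    - [35,-35,0,0,0]
    - [35,-35,0,0,0]
    - [35,-35,0,0,0]
    - [35,-35,0,0,0]
  newtons: 5

```text
time: 2.1
eef_pos: [362.5, -270.5, 319.8]
eef_rot: [0.0, 0.989, 0.149, 0.0]
ft_force: [0.7, -0.2, -0.2]
opening: 0.327
```

```bash
cat >> h.py <<'E'
W=0.299; H=np.array([602.,292.6])
def st():
    s=sensors.sense(); e=s["eef_pos"]; d=e[:2]-H; c,n=np.cos(W),np.sin(W)
    q=s["eef_rot"]; f=s["ft_force"]
    print("t %.2f a %.1f b %.1f tip %.1f yaw %.3f open %.2f F(a,b,z) %.1f %.1f %.1f"%(s["time"],c*d[0]+n*d[1],-n*d[0]+c*d[1],e[2]-25,2*np.arctan2(q[2],q[1]),s["opening"],c*f[0]+n*f[1],-n*f[0]+c*f[1],f[2])); return s
E
python3 -c "
from h import *
st()"
```

```text
t 2.10 a -394.7 b -467.5 tip 294.8 yaw 0.298 open 0.33 F(a,b,z) 0.6 -0.4 -0.2
```

Emit:
servo_tool:
  motion:
    - [35,-35,0,0,0]
    - [35,-35,0,0,0]
    - [35,-35,0,0,0]
    - [35,-35,0,0,0]
    - [35,-35,0,0,0]
    - [35,-35,0,0,0]
    - [35,-35,0,0,0]
    - [35,-35,0,0,0]

```text
time: 2.9
eef_pos: [547.8, 79.9, 319.8]
eef_rot: [0.0, 0.989, 0.149, 0.0]
ft_force: [1.2, -0.9, -0.0]
opening: 0.005
```

Emit:
servo_tool:
  motion:
    - [35,-35,0,0,0]
    - [35,-35,0,0,0]
    - [35,-35,0,0,0]
    - [35,-35,0,0,0]
    - [35,-35,0,0,0]
    - [14,-12,0,0,0]
    - [0,0,0,0,0]
    - [0,0,0,0,0]

```text
time: 3.7
eef_pos: [672.6, 311.7, 319.2]
eef_rot: [0.0, 0.989, 0.149, -0.0]
ft_force: [0.6, -0.9, -0.5]
opening: 0.007
```

Run:
```python
from h import *
st()
a=cam("top");b=cam("side")
o=np.hstack([a["img"][30:330,90:390],b["img"][30:330,90:390]])[:,:,::-1]
cv2.imwrite("pics/behind.png",cv2.resize(o,None,fx=1.33,fy=1.33,interpolation=cv2.INTER_CUBIC))
```

```text
t 3.70 a 73.1 b -2.5 tip 294.2 yaw 0.299 open 0.01 F(a,b,z) 0.3 -1.0 -0.5
```

View pics/behind.png

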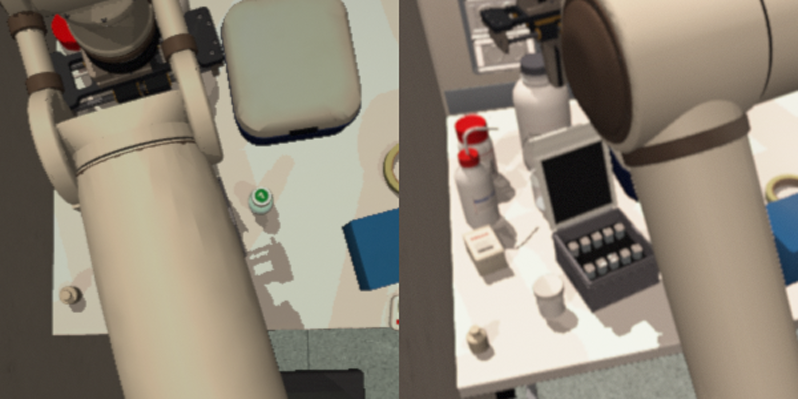

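The fingers are now behind the lid and above it, and the side view of the lid is unobstructed. I'll descend and start pushing.

Emit:
servo_tool:
  motion:
    - [0,0,45,0,0]
    - [0,0,45,0,0]
    - [-5,0,0,0,0]
    - [-5,0,0,0,0]
    - [-5,0,0,0,0]
    - [-5,0,0,0,0]
    - [-5,0,0,0,0]
    - [-5,0,0,0,0]

```text
time: 4.6
eef_pos: [644.3, 303.4, 231.3]
eef_rot: [-0.0, 0.989, 0.149, 0.001]
ft_force: [0.8, 0.8, 0.1]
opening: 0.005
```

Emit:
servo_tool:
  motion:
    - [-4,0,0,0,0]
    - [-4,0,0,0,0]
    - [-4,0,0,0,0]
    - [-4,0,0,0,0]
    - [-4,0,0,0,0]
    - [-4,0,0,0,0]
    - [-4,0,0,0,0]
    - [-4,0,0,0,0]

```text
time: 5.4
eef_pos: [613.2, 293.8, 229.6]
eef_rot: [-0.0, 0.989, 0.149, 0.0]
ft_force: [0.6, -0.4, 0.4]
opening: 0.006
```

```bash
cat >> h.py <<'E'
P0=(535.1,272.1,.299)
def lidang(show=None):
    "lid angle from the side view: fit free-edge line of mask (left/top hull corner) against the model"
    c=cam("side"); r=vision.regions_of("side","lid_panel")
    if show: save(c,show)
    if not r: print("no lid"); return
    m=r[0]["mask"].astype(np.uint8); best=[]
    for a in np.arange(-.05,1.82,.01):
        x,y,w=P0; q=np.zeros_like(m)
        C,S=np.cos(a),np.sin(a)
        pts=[[70-R*C+z*S,s*65,70+R*S+z*C] for R in(0,168) for s in(1,-1) for z in(0,7)]
        cv2.fillConvexPoly(q,cv2.convexHull(proj(c,casep(P0,pts)).round().astype(np.int32)),1)
        best.append(((m&q).sum()/(m|q).sum(),a))
    b=max(best); print("lid conf %.2f iou %.2f ang %.2f"%(r[0]["conf"],*b)); return b[1]
E
python3 -c "
from h import *
st();lidang()"
```

```text
t 5.40 a 11.1 b -2.2 tip 204.6 yaw 0.299 open 0.01 F(a,b,z) 0.5 -0.6 0.4
lid conf 0.79 iou 0.93 ang 1.52
```

Emit:
servo_tool:
  motion:
    - [-3,0,0,0,0]
    - [-3,0,0,0,0]
    - [-3,0,0,0,0]
    - [-3,0,0,0,0]
    - [-3,0,0,0,0]
    - [-3,0,0,0,0]
    - [-3,0,0,0,0]
    - [-2,0,0,0,0]

```text
time: 6.3
eef_pos: [591.2, 287.0, 229.6]
eef_rot: [0.0, 0.989, 0.149, -0.0]
ft_force: [0.3, -0.5, 1.1]
opening: 0.002
```

```bash
python3 -c "
from h import *
st();lidang()"
```

```text
t 6.30 a -12.0 b -2.2 tip 204.6 yaw 0.299 open 0.00 F(a,b,z) 0.1 -0.5 1.1
lid conf 0.59 iou 0.89 ang 1.33
```

Emit:
servo_tool:
  motion:
    - [2,0,-45,0,0]
    - [0,0,-35,0,0]
    - [-49,0,0,0,0]
    - [-49,0,0,0,0]
    - [-7,0,45,0,0]
    - [0,0,45,0,0]
    - [0,0,35,0,0]
    - [0,0,0,0,0]

```text
time: 7.2
eef_pos: [489.3, 255.7, 179.2]
eef_rot: [0.001, 0.989, 0.149, -0.005]
ft_force: [-0.7, -1.0, -0.4]
opening: 0.004
```

```bash
python3 -c "
from h import *
st();lidang('pics/fall.png')"
```

```text
t 7.20 a -118.6 b -2.0 tip 154.2 yaw 0.299 open 0.00 F(a,b,z) -1.0 -0.7 -0.4
lid conf 0.87 iou 0.39 ang 1.03
```

Emit:
servo_tool:
  motion:
    - [0,0,0,0,0]
    - [0,0,0,0,0]
    - [0,0,0,0,0]
    - [0,0,0,0,0]
    - [0,0,0,0,0]
    - [0,0,0,0,0]
    - [0,0,0,0,0]
    - [0,0,0,0,0]

```text
time: 8.1
eef_pos: [493.0, 256.7, 184.5]
eef_rot: [0.0, 0.989, 0.149, -0.0]
ft_force: [1.4, 0.1, -0.5]
opening: 0.004
```

Run:
```python
from h import *
st()
a=cam("top");b=cam("side"); save(a,"t1.png"); save(b,"s1.png")
o=np.hstack([a["img"][80:300,110:350],b["img"][80:300,140:380]])[:,:,::-1]
cv2.imwrite("pics/caught.png",cv2.resize(o,None,fx=1.66,fy=1.66,interpolation=cv2.INTER_CUBIC))
```

```text
t 8.10 a -114.7 b -2.2 tip 159.5 yaw 0.299 open 0.00 F(a,b,z) 1.4 -0.3 -0.5
```

View pics/caught.png

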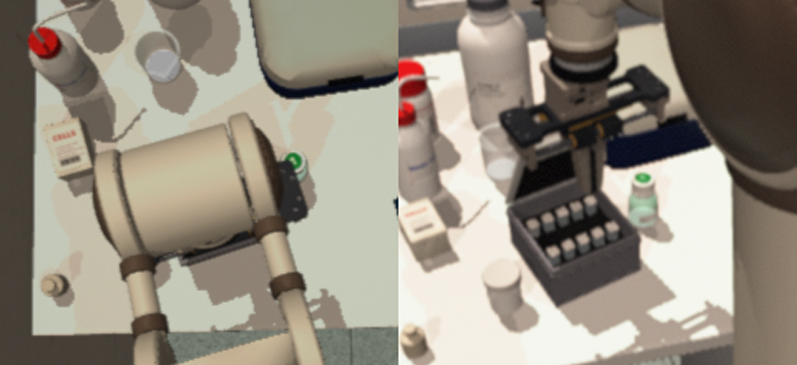

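The side view shows the fingers in front of the lid, with the lid's inner dark panel visible behind the gripper. Its left edge runs from the hinge at (512,205) up to (530,140). I'll turn that edge into a lid angle.

Run:
```python
from h import *
c=cam("side"); 
for a in (.8,.85,.9,.95,1,1.05,1.1,1.15,1.2):
    P=casep(P0,[[70-r*np.cos(a),65,70+r*np.sin(a)] for r in (0,84,168)])
    u=(proj(c,P)-[140,80])*1.66+[399,0]; print(round(a,2),u.round().tolist())
r=vision.regions_of("side","lid_panel")
for q in r: print(q["conf"],q["extent"])
i=cv2.resize(c["img"][130:240,190:290],None,fx=6,fy=5,interpolation=cv2.INTER_CUBIC)[:,:,::-1]; cv2.imwrite("pics/z.png",i); st()
```

```text
0.8 [[507.0, 207.0], [521.0, 199.0], [538.0, 190.0]]
0.85 [[507.0, 207.0], [520.0, 196.0], [535.0, 183.0]]
0.9 [[507.0, 207.0], [519.0, 193.0], [533.0, 177.0]]
0.95 [[507.0, 207.0], [517.0, 190.0], [530.0, 170.0]]
1 [[507.0, 207.0], [516.0, 187.0], [527.0, 164.0]]
1.05 [[507.0, 207.0], [515.0, 184.0], [524.0, 158.0]]
1.1 [[507.0, 207.0], [513.0, 181.0], [521.0, 152.0]]
1.15 [[507.0, 207.0], [512.0, 178.0], [518.0, 146.0]]
1.2 [[507.0, 207.0], [510.0, 176.0], [514.0, 140.0]]
0.76 [200.4, 168.7, 247.4, 202.2]
t 8.30 a -114.7 b -2.2 tip 159.6 yaw 0.299 open 0.01 F(a,b,z) -0.4 0.4 0.4
```

View pics/z.png

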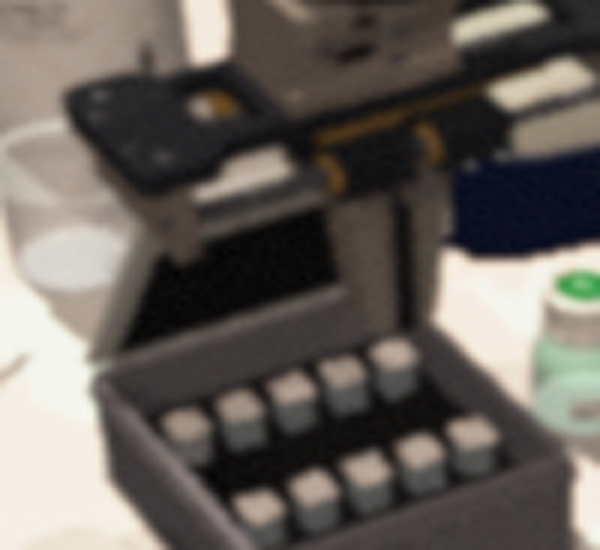

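Emit:
servo_tool:
  motion:
    - [0,0,0,0,0]
    - [0,0,0,0,0]
    - [0,0,0,0,0]
    - [0,0,0,0,0]
    - [0,0,0,0,0]
    - [0,0,0,0,0]
    - [0,0,0,0,0]
    - [0,0,0,0,0]

```text
time: 9.1
eef_pos: [493.0, 256.8, 184.5]
eef_rot: [0.0, 0.989, 0.149, -0.0]
ft_force: [-0.9, -0.5, -0.6]
opening: 0.006
```

Run:
```python
from h import *
st(); c=cam("side"); o=cv2.imread("pics/s1.png")[:,:,::-1]
print([q["extent"] for q in vision.regions_of("side","lid_panel")])
d=cv2.absdiff(c["img"],o)[130:240,190:290].max(2); print((d>25).sum(), d.max())
i=np.hstack([x[140:215,195:265] for x in(o,c["img"])]); cv2.imwrite("pics/cmp.png",cv2.resize(i,None,fx=5.6,fy=5.6,interpolation=cv2.INTER_CUBIC)[:,:,::-1])
```

```text
t 9.10 a -114.8 b -2.1 tip 159.5 yaw 0.299 open 0.01 F(a,b,z) -1.0 -0.2 -0.6
[[204.1, 167.2, 274.8, 202.3]]
840 225
```

View pics/cmp.png

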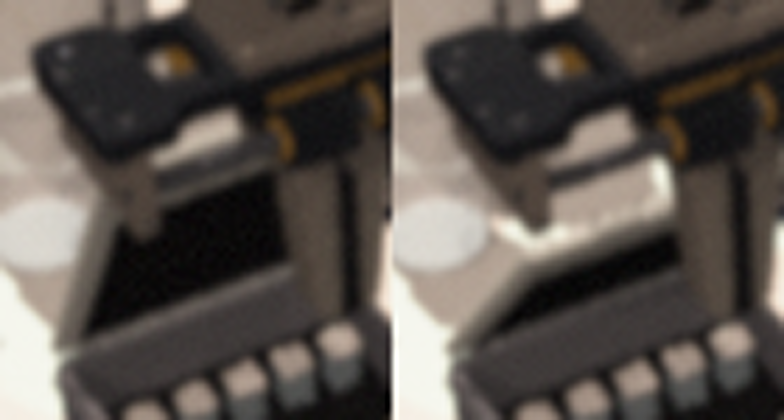

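The lid has come to rest at about 0.9 rad, which matches the catch angle predicted from the finger position. I'll lower it along its arc.

Emit:
servo_tool:
  motion:
    - [-1.6,0,1.4,0,0]
    - [-1.6,0,1.4,0,0]
    - [-1.6,0,1.4,0,0]
    - [-1.6,0,1.4,0,0]
    - [-1.6,0,1.4,0,0]
    - [-1.6,0,1.4,0,0]
    - [-1.5,0,1.4,0,0]
    - [-1.5,0,1.4,0,0]

```text
time: 10.0
eef_pos: [480.9, 253.0, 173.3]
eef_rot: [-0.0, 0.989, 0.149, 0.0]
ft_force: [-1.3, -1.3, -0.6]
opening: 0.008
```

Run:
```python
from h import *
st(); c=cam("side"); save(c,"s2.png")
i=c["img"][140:215,195:265]; cv2.imwrite("pics/low1.png",cv2.resize(i,None,fx=5.6,fy=5.6,interpolation=cv2.INTER_CUBIC)[:,:,::-1])
for a in (.6,.7,.75,.8,.85,.9): print(a,((proj(c,lidpts(P0,a))-[195,140])*5.6).round().tolist())
```

```text
t 10.00 a -127.4 b -2.2 tip 148.3 yaw 0.299 open 0.01 F(a,b,z) -1.6 -0.9 -0.6
0.6 [[195.0, 396.0], [514.0, 267.0]]
0.7 [[179.0, 350.0], [499.0, 224.0]]
0.75 [[170.0, 328.0], [491.0, 202.0]]
0.8 [[161.0, 305.0], [483.0, 180.0]]
0.85 [[152.0, 283.0], [474.0, 159.0]]
0.9 [[143.0, 260.0], [465.0, 138.0]]
```

View pics/low1.png

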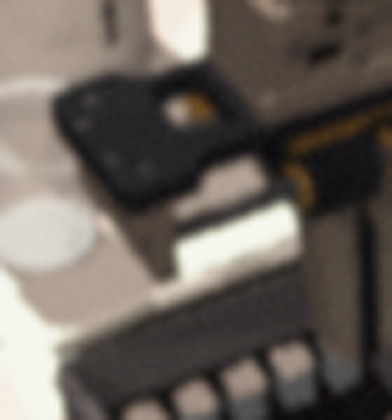

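The lid is edge-on to the side camera, with its left free corner at about (155,298). The model puts that at 0.8 rad, as commanded, so the lid is resting on the fingers. I'll continue.

Emit:
servo_tool:
  motion:
    - [-1.5,0,1.5,0,0]
    - [-1.5,0,1.5,0,0]
    - [-1.5,0,1.5,0,0]
    - [-1.4,0,1.5,0,0]
    - [-1.4,0,1.6,0,0]
    - [-1.4,0,1.6,0,0]
    - [-1.4,0,1.6,0,0]
    - [-1.4,0,1.6,0,0]

```text
time: 10.85
eef_pos: [469.9, 249.6, 160.9]
eef_rot: [-0.0, 0.989, 0.149, 0.0]
ft_force: [-0.2, -0.0, -0.2]
opening: 0.007
```

Emit:
servo_tool:
  motion:
    - [-1.3,0,1.6,0,0]
    - [-1.3,0,1.6,0,0]
    - [-1.3,0,1.6,0,0]
    - [-1.3,0,1.7,0,0]
    - [-1.3,0,1.7,0,0]
    - [-1.3,0,1.7,0,0]
    - [-1.2,0,1.7,0,0]
    - [-1.2,0,1.7,0,0]

```text
time: 11.65
eef_pos: [460.2, 246.6, 147.5]
eef_rot: [-0.0, 0.989, 0.149, -0.0]
ft_force: [-0.1, 0.1, -0.0]
opening: 0.004
```

Run:
```python
from h import *
st(); lidang("pics/s3.png"); print([(round(q["conf"],2),q["extent"]) for q in vision.regions_of("side","lid_panel")])
c=cam("side")
for a in (.3,.5,.55,.6,.65): print(a,proj(c,lidpts(P0,a)).round(1).tolist())
```

```text
t 11.65 a -149.1 b -2.2 tip 122.5 yaw 0.299 open 0.00 F(a,b,z) -0.0 0.1 -0.0
lid conf 0.66 iou 0.36 ang 0.59
[(0.66, [202.3, 187.2, 283.7, 210.7])]
0.3 [[236.5, 233.6], [292.2, 210.0]]
0.5 [[232.4, 218.6], [289.0, 195.3]]
0.55 [[231.2, 214.6], [287.9, 191.5]]
0.6 [[229.9, 210.6], [286.8, 187.7]]
0.65 [[228.5, 206.6], [285.5, 183.8]]
```

Emit:
servo_tool:
  motion:
    - [-1.2,0,1.8,0,0]
    - [-1.1,0,1.8,0,0]
    - [-1.1,0,1.8,0,0]
    - [-1.1,0,1.8,0,0]
    - [-1.1,0,1.8,0,0]
    - [-1.1,0,1.8,0,0]
    - [-1.1,0,1.8,0,0]
    - [-1,0,1.8,0,0]

```text
time: 12.65
eef_pos: [451.9, 244.1, 133.2]
eef_rot: [-0.0, 0.989, 0.149, 0.0]
ft_force: [-0.8, -0.0, 0.5]
opening: 0.006
```

Emit:
servo_tool:
  motion:
    - [-1,0,1.9,0,0]
    - [-1,0,1.9,0,0]
    - [-0.9,0,1.9,0,0]
    - [-0.9,0,1.9,0,0]
    - [-0.9,0,1.9,0,0]
    - [-0.9,0,1.9,0,0]
    - [-0.9,0,1.9,0,0]
    - [-0.8,0,1.9,0,0]

```text
time: 13.45
eef_pos: [444.8, 241.9, 117.9]
eef_rot: [0.0, 0.989, 0.149, -0.0]
ft_force: [-0.8, -0.5, -0.4]
opening: 0.008
```

Run:
```python
from h import *
st(); lidang("pics/s4.png"); print([(round(q["conf"],2),q["extent"]) for q in vision.regions_of("side","lid_panel")])
c=cam("side")
for a in (.2,.3,.35,.4,.45): print(a,proj(c,lidpts(P0,a)).round(1).tolist())
```

```text
t 13.45 a -165.2 b -2.2 tip 92.9 yaw 0.299 open 0.01 F(a,b,z) -0.9 -0.2 -0.4
lid conf 0.59 iou 0.23 ang 0.38
[(0.59, [204.2, 199.7, 289.0, 229.9])]
0.2 [[238.0, 240.6], [293.1, 216.8]]
0.3 [[236.5, 233.6], [292.2, 210.0]]
0.35 [[235.7, 230.0], [291.5, 206.4]]
0.4 [[234.7, 226.3], [290.8, 202.8]]
0.45 [[233.6, 222.5], [289.9, 199.1]]
```

Emit:
servo_tool:
  motion:
    - [-0.7,0,1.8,0,0]
    - [-0.7,0,1.8,0,0]
    - [-0.7,0,1.8,0,0]
    - [-0.6,0,1.8,0,0]
    - [-0.6,0,1.8,0,0]
    - [-0.6,0,1.8,0,0]
    - [-0.6,0,1.8,0,0]
    - [-0.6,0,1.8,0,0]

```text
time: 14.45
eef_pos: [440.0, 240.5, 103.6]
eef_rot: [-0.0, 0.989, 0.149, 0.0]
ft_force: [-0.8, 0.2, 0.5]
opening: 0.005
```

Run:
```python
from h import *
st(); lidang("pics/s5.png"); print([(round(q["conf"],2),q["extent"]) for q in vision.regions_of("side","lid_panel")])
c=cam("side"); i=c["img"][175:265,190:310]; cv2.imwrite("pics/low2.png",cv2.resize(i,None,fx=6,fy=6,interpolation=cv2.INTER_CUBIC)[:,:,::-1])
for a in (.2,.25,.3,.35): print(a,((proj(c,lidpts(P0,a))-[190,175])*6).round(1).tolist())
s=[sensors.sense()["ft_force"]]
for k in range(4): cam("side"); s.append(sensors.sense()["ft_force"])
print(np.mean(s,0)); st()
```

```text
t 14.45 a -170.1 b -2.1 tip 78.6 yaw 0.299 open 0.01 F(a,b,z) -0.7 0.4 0.5
lid conf 0.60 iou 0.24 ang 0.28
[(0.6, [202.6, 189.6, 289.4, 236.0])]
0.2 [[288.2, 393.3], [618.8, 250.5]]
0.25 [[284.0, 372.9], [616.2, 230.5]]
0.3 [[279.3, 351.8], [613.0, 209.8]]
0.35 [[274.0, 330.1], [609.2, 188.6]]
[-1.72246919 -0.37339976 -0.71241678]
t 14.85 a -170.2 b -2.2 tip 78.7 yaw 0.299 open 0.00 F(a,b,z) -1.6 0.2 -0.7
```

View pics/low2.png

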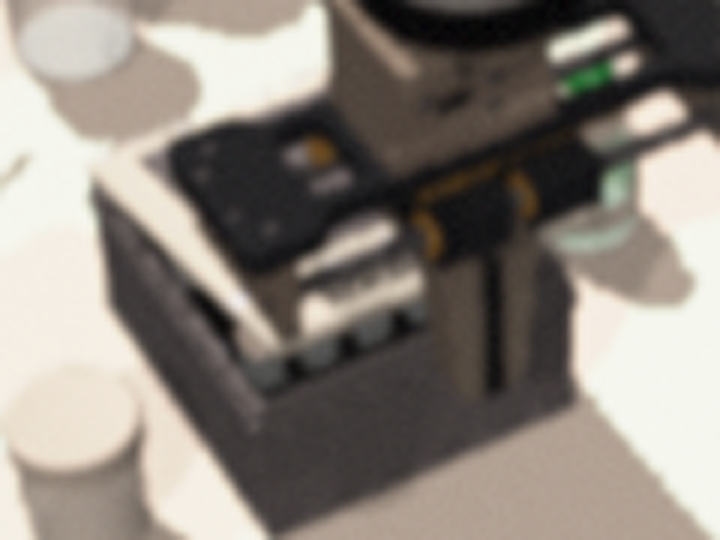

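The side view shows the lid low over the cuvettes, with its left free corner at about (280,355), or 0.29 rad. The fingers predict 0.30 rad, and the pressing force is about 1.6 N. I'll keep going, retreating slightly less than the arc needs so the edge stays carried on the fingers.

Emit:
servo_tool:
  motion:
    - [-0.5,0,1.7,0,0]
    - [-0.5,0,1.7,0,0]
    - [-0.5,0,1.7,0,0]
    - [-0.5,0,1.7,0,0]
    - [-0.4,0,1.7,0,0]
    - [-0.4,0,1.7,0,0]
    - [-0.4,0,1.7,0,0]
    - [-0.4,0,1.7,0,0]

```text
time: 15.65
eef_pos: [436.7, 239.4, 90.0]
eef_rot: [0.0, 0.989, 0.149, 0.0]
ft_force: [-0.9, -0.8, -0.7]
opening: 0.006
```

```bash
cat >> h.py <<'E'
def chk(name,angs):
    s=[]
    st(); c=cam("side"); print([(round(q["conf"],2),q["extent"]) for q in vision.regions_of("side","lid_panel")])
    i=c["img"][175:265,190:310]; cv2.imwrite("pics/"+name,cv2.resize(i,None,fx=6,fy=6,interpolation=cv2.INTER_CUBIC)[:,:,::-1])
    for a in angs: print(a,proj(c,lidpts(P0,a)).round(1).tolist())
    for k in range(3): cam("side"); f=sensors.sense()["ft_force"]; s.append(f)
    f=np.mean(s,0); print("Fa %.2f Fz %.2f"%(np.cos(W)*f[0]+np.sin(W)*f[1],f[2]))
E
python3 -c "
from h import *
chk('l3.png',(.1,.15,.2,.25))"
```

```text
t 15.65 a -173.7 b -2.2 tip 65.0 yaw 0.299 open 0.01 F(a,b,z) -1.1 -0.5 -0.7
[(0.72, [203.7, 188.0, 291.6, 239.3])]
0.1 [[239.1, 246.9], [293.7, 223.1]]
0.15 [[238.6, 243.8], [293.4, 220.0]]
0.2 [[238.0, 240.6], [293.1, 216.8]]
0.25 [[237.3, 237.2], [292.7, 213.4]]
Fa -1.42 Fz -1.16
```

Emit:
servo_tool:
  motion:
    - [-0.2,0,1.1,0,0]
    - [-0.2,0,1.1,0,0]
    - [-0.2,0,1.1,0,0]
    - [-0.2,0,1.1,0,0]
    - [-0.2,0,1.1,0,0]
    - [-0.2,0,1.1,0,0]
    - [-0.1,0,1.1,0,0]
    - [-0.1,0,1.1,0,0]

```text
time: 16.7
eef_pos: [435.2, 238.9, 81.2]
eef_rot: [0.0, 0.989, 0.149, -0.0]
ft_force: [-1.8, -0.9, -0.3]
opening: 0.008
```

```bash
python3 -c "
from h import *
chk('l4.png',(.1,.15,.2))"
```

```text
t 16.70 a -175.2 b -2.1 tip 56.2 yaw 0.299 open 0.01 F(a,b,z) -2.0 -0.3 -0.3
[(0.92, [204.5, 187.9, 264.2, 244.7])]
0.1 [[239.1, 246.9], [293.7, 223.1]]
0.15 [[238.6, 243.8], [293.4, 220.0]]
0.2 [[238.0, 240.6], [293.1, 216.8]]
Fa -2.28 Fz -0.28
```

Emit:
servo_tool:
  motion:
    - [-0.1,0,1.1,0,0]
    - [-0.1,0,1.1,0,0]
    - [-0.1,0,1.1,0,0]
    - [-0.1,0,1.1,0,0]
    - [-0.1,0,1.1,0,0]
    - [-0.1,0,1.1,0,0]
    - [-0.1,0,1.1,0,0]
    - [-0.1,0,1.1,0,0]

```text
time: 17.75
eef_pos: [434.3, 238.7, 72.3]
eef_rot: [0.0, 0.989, 0.149, -0.0]
ft_force: [-3.1, -0.8, -1.3]
opening: 0.006
```

```bash
python3 -c "
from h import *
chk('l5.png',(0,.05,.1,.15))"
```

```text
t 17.75 a -176.1 b -2.1 tip 47.3 yaw 0.299 open 0.01 F(a,b,z) -3.2 0.1 -1.3
[(0.63, [202.8, 188.6, 293.9, 246.0])]
0 [[239.8, 252.7], [293.7, 228.8]]
0.05 [[239.5, 249.9], [293.7, 226.0]]
0.1 [[239.1, 246.9], [293.7, 223.1]]
0.15 [[238.6, 243.8], [293.4, 220.0]]
Fa -3.07 Fz -0.92
```

Emit:
servo_tool:
  motion:
    - [-0.1,0,1.1,0,0]
    - [0,0,1.1,0,0]
    - [-0.1,0,1.1,0,0]
    - [-0.1,0,1.1,0,0]
    - [0,0,1.1,0,0]
    - [-0.1,0,1.1,0,0]
    - [0,0,1.1,0,0]
    - [-0.1,0,1.1,0,0]

```text
time: 18.8
eef_pos: [433.9, 238.5, 63.5]
eef_rot: [-0.0, 0.989, 0.149, -0.0]
ft_force: [-3.8, -1.7, -1.2]
opening: 0.006
```

```bash
python3 -c "
from h import *
chk('l6.png',(0,.05,.1))"
```

```text
t 18.80 a -176.6 b -2.1 tip 38.5 yaw 0.299 open 0.01 F(a,b,z) -4.1 -0.5 -1.2
[(0.98, [203.7, 189.2, 287.6, 248.4])]
0 [[239.8, 252.7], [293.7, 228.8]]
0.05 [[239.5, 249.9], [293.7, 226.0]]
0.1 [[239.1, 246.9], [293.7, 223.1]]
Fa -5.06 Fz -1.44
```

View pics/l6.png

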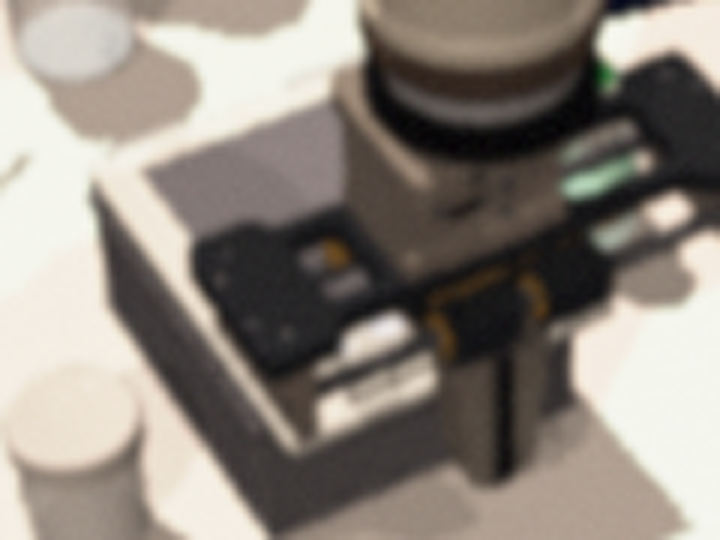

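The left free corner is at about (298,450), or roughly 0.05 rad. The edge is still carried on the fingers at about 5 N, so I'll ease that while doing the last 9 mm.

Emit:
servo_tool:
  motion:
    - [-0.2,0,1.0,0,0]
    - [-0.1,0,1.0,0,0]
    - [0,0,1.0,0,0]
    - [-0.1,0,1.0,0,0]
    - [0,0,1.0,0,0]
    - [-0.1,0,0.8,0,0]
    - [0,0,0.8,0,0]
    - [0,0,0.8,0,0]

```text
time: 19.85
eef_pos: [433.7, 238.6, 57.0]
eef_rot: [-0.0, 0.989, 0.149, 0.0]
ft_force: [-7.0, -2.3, 6.9]
opening: 0.003
```

```bash
python3 -c "
from h import *
chk('l7.png',(0,.05))"
```

```text
t 19.85 a -176.7 b -2.0 tip 32.0 yaw 0.299 open 0.00 F(a,b,z) -7.4 -0.1 6.9
[(0.56, [203.4, 186.5, 264.9, 249.2])]
0 [[239.8, 252.7], [293.7, 228.8]]
0.05 [[239.5, 249.9], [293.7, 226.0]]
Fa -6.72 Fz 5.10
```

The vertical force has turned upward at about 5 N, so the lid is on its seat and now resists the finger. I'll back off horizontally and then rise.

Emit:
servo_tool:
  motion:
    - [-0.5,0,-0.5,0,0]
    - [-0.5,0,-0.5,0,0]
    - [-0.5,0,0,0,0]
    - [-1,0,0,0,0]
    - [-2,0,0,0,0]
    - [-5,0,0,0,0]
    - [-10,0,0,0,0]
    - [-15,0,0,0,0]

```text
time: 20.9
eef_pos: [400.1, 228.1, 57.4]
eef_rot: [-0.0, 0.989, 0.149, 0.0]
ft_force: [0.0, -0.1, -0.1]
opening: 0.009
```

Emit:
servo_tool:
  motion:
    - [-20,0,0,0,0]
    - [-20,0,-20,0,0]
    - [0,0,-45,0,0]
    - [0,0,-45,0,0]
    - [0,0,-45,0,0]
    - [0,45,-10,0,0]
    - [0,45,0,0,0]
    - [0,45,0,0,0]

```text
time: 21.7
eef_pos: [401.9, 86.3, 222.9]
eef_rot: [0.0, 0.989, 0.15, 0.001]
ft_force: [1.2, -0.2, -1.4]
opening: 0.007
```

Emit:
servo_tool:
  motion:
    - [0,45,0,0,0]
    - [0,45,0,0,0]
    - [0,45,0,0,0]
    - [0,45,0,0,0]
    - [0,45,0,0,0]
    - [0,45,0,0,0]
    - [0,0,0,0,0]
    - [0,0,0,0,0]

```text
time: 22.5
eef_pos: [480.9, -170.5, 221.8]
eef_rot: [-0.001, 0.989, 0.148, -0.0]
ft_force: [-0.6, 0.6, -0.1]
opening: 0.008
```

Run:
```python
from h import *
st(); c=cam("side"); t=cam("top")
print(lidang())
for a in(0,.05): print(proj(c,lidpts(P0,a)).round(1).tolist(),proj(t,lidpts(P0,a)).round(1).tolist())
o=np.hstack([t["img"][100:300,130:330],c["img"][100:300,130:330]]);cv2.imwrite("pics/end.png",cv2.resize(o,None,fx=2,fy=2,interpolation=cv2.INTER_CUBIC)[:,:,::-1])
for n,q in (("vial_green",79),("sample_pot_0",59),("weight_1",44),("cuvette_box",42)):
    m=vision.regions_of("top",n)
    if m: print(n,np.round(atz(t,np.argwhere(m[0]["mask"]).mean(0)[::-1],q*.8)))
```

```text
t 22.50 a -252.2 b -406.9 tip 196.8 yaw 0.297 open 0.01 F(a,b,z) -0.4 0.8 -0.1
lid conf 0.91 iou 0.94 ang 0.03
0.030000000000000013
[[239.8, 252.7], [293.7, 228.8]] [[223.9, 251.8], [280.1, 233.1]]
[[239.5, 249.9], [293.7, 226.0]] [[223.4, 251.7], [280.2, 232.9]]
vial_green [578. 165.  63.]
sample_pot_0 [474. 379.  47.]
weight_1 [426. 494.  35.]
cuvette_box [616. 472.  34.]
```

View pics/end.png

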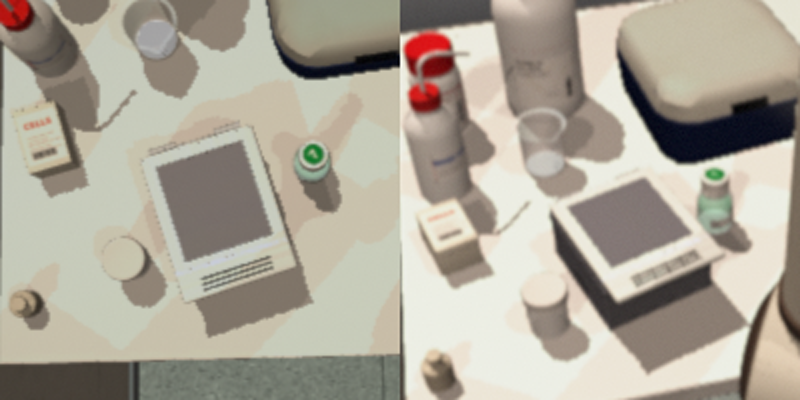

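Run:
```python
from h import *
c=cam("side"); o=cv2.imread("pics/side0.png"); n=np.ascontiguousarray(c["img"][:,:,::-1])
def sub(x0,x1,y0,y1):
    p=[cv2.GaussianBlur(cv2.cvtColor(i,6),(3,3),0).astype(np.float64)[y0:y1,x0:x1] for i in(o,n)]
    return cv2.phaseCorrelate(*p,cv2.createHanningWindow(p[0].shape[::-1],cv2.CV_64F))
def ecc(x0,x1,y0,y1):
    g=[cv2.cvtColor(i,6)[y0:y1,x0:x1] for i in(o,n)]; M=np.eye(2,3,dtype=np.float32)
    r,M=cv2.findTransformECC(g[0],g[1],M,cv2.MOTION_TRANSLATION); return r,M[:,2]
for nm,b in dict(case_left_wall=(205,236,215,262),front_bottom=(228,290,246,272),pot=(188,216,232,275)).items():
    print(nm,sub(*b),ecc(*b))
cv2.imwrite("pics/cmp2.png",cv2.resize(np.hstack([o[190:280,195:305],n[190:280,195:305]]),None,fx=3.6,fy=3.6,interpolation=cv2.INTER_CUBIC))
```

```text
case_left_wall ((-0.17585736318788037, 0.11945633986827886), 0.5872519117181106) (0.6481479806894097, array([-0.5143156,  0.4435947], dtype=float32))
front_bottom ((-0.09212949378111546, 0.5919890820025433), 0.8242767917286462) (0.7452037196643372, array([1.6058347, 2.0979216], dtype=float32))
pot ((0.03322197790932613, 0.5542709151576624), 0.9658387501200619) (0.9992242644772851, array([0.06859058, 0.03892001], dtype=float32))
```

View pics/cmp2.png

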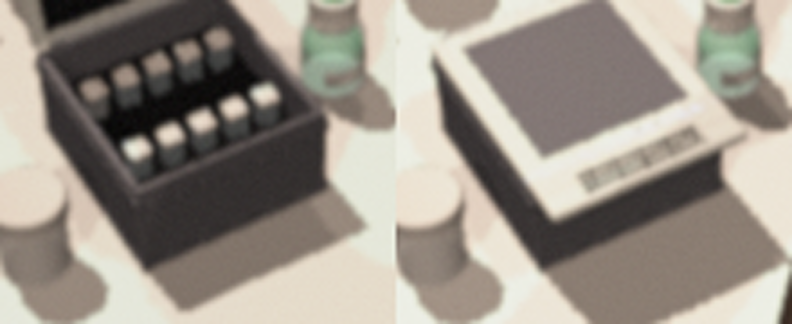

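The case's bottom front corner is at the same pixel before and after (about (148,267)), and the lid lies flat on the rim. I'll hand in the job.

```bash
python3 -c "
from h import *
st(); print(workorder.close_job())"
```

```text
t 22.95 a -251.3 b -406.6 tip 197.4 yaw 0.300 open 0.01 F(a,b,z) -0.6 -0.4 -0.7
the job is handed in; nothing more can be done
None
```

The lid is shut without slamming, and the job was handed in at 23 s.

I tipped the lid forward from behind with the closed fingers to about 1.33 rad, until it fell by itself. It was caught on the fingers in front at about 0.9 rad and then let down along its arc over roughly 10 s. I pressed at most about 7 N, and that only at the end as the lid seated.

**How it was carried:** the tool can only point straight down, so the lid's edge rested against the sides of the fingers, held by wedging and friction, not on top of the fingertips.

**Last checks:**
- **Lid:** it lies flat on the rim in both views. The mask fit read 0.03 rad rather than 0, which is about the error of my pose fit. The lid cannot rest open at that angle, and an upward force of about 5–7 N on the fingers showed it had seated.
- **Case:** its bottom front corner is at the same pixel before and after. The image-correlation check on the case walls was inconclusive (0.2 to 2.6 px), because the lid and its shadow changed the picture.
- **Other things:** the vial, pot, weight and carton read within 2 mm of where they started. I did not re-measure the timer and the tape roll, but the arm went nowhere near them at bench height.
- **Robot:** clear of everything, with the wrist force near zero.

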